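# Fit the ink-pot carrier onto its studded stand

### The arm

A 6-joint arm with a two-finger parallel gripper is mounted at the origin on the work surface. World frame = base frame: x ahead of the robot, y to its left, z up, the work surface at z = 0. Lengths are in m, angles in degrees, forces in N, time in s.
With the tool pointing down it reaches from about 0.275 to 1 m from the base axis. Payload 8.4 kg.
Tool frame: the origin (TCP) lies at the very end of the fingers, on their centre line; the grasp point (between the pads) lies 19 mm behind it; z points along the fingers, y is the direction in which the jaws open and shut (so a half turn about z gives the same grasp; the last joint's range is limited). The gripper opens to 85 mm and grips with 20 to 120 N. Pads are 22 mm wide; open, the fingers measure 114 mm over their backs; the gripper's body (76 mm by 85 mm) begins 54 mm behind the grasp point. The pads swing forward as they close: fully open they stand 13 mm farther back than shut.
Start: joints at [-75.539, 20.225, 93.587, -0, 66.188, -0.138], TCP at [0.158, -0.605, 0.231] pointing down, gripper open.
Joint ranges: [-150.9, 150.9], [-52.94, 120.26], [3.33, 152.33], [-74.26, 254.26], [0, 154.13], [-172.89, 172.89]. Speed limits (degrees/s): [127.2, 127.2, 159.86, 180, 180, 180].

### API

Orientations are given as a 3x3 rotation matrix whose columns are the frame's x, y, z axes.
In Python, from workcell import env gives the robot as it stands. The module is installed in compiled form; this text tells all that it offers.
- The arm moves only by the shell command python3 -m inch 'ROWS' [OPENING]. ROWS is JSON, a list of rows, each an object with "travel": the shift along the tool's x, y, z in mm, a list of three; "delta_rot": the turn, a rotation vector about the tool's x, y, z in rad, a list of three. In form: [{"travel": [tx, ty, tz], "delta_rot": [ax, ay, az]}, ...]. A call has 1 to 10 rows; each row shifts and turns the pose as measured when the row begins, along the tool's axes as they then stand; what a row does not reach is not made up. A row lasts 1/8 s, in which the tool goes at most 62.5 mm and 10.7 degrees, less where a joint would pass 70% of its speed; a pose out of reach is approached as far as the arm can. A call is refused whole if a number of a shift passes 62.5 or a number of a turn 0.188, either way. A call with a gripper value outside its range is refused whole. OPENING is the gripper's target within -1 to 1 (fully open at 1, half-way at 0, shut at -1), set as the call begins (- or left out, the last holds). The fingers move at their own pace and stop on an object; the grip force is fixed at half the most. Time passes only in rows, so rows that do not move let the fingers close. It gives the time, the measured TCP pose, the force and the opening at its end, in the units of the state.
- env.get_obs(): the state, without advancing time (a new reading comes with each control period).
- env.snapshot(name): name is "side" or "top"; returns a dict with "frame" (384x512x3 uint8, blue, green, red), "z_map" (384x512 float32, m along the optical axis (not along the pixel's ray), 0 where there is no reading), "camera_matrix" (3x3 intrinsics, pixels), "camera_from_world" (4x4, takes a point from world to camera coordinates). Camera axes: x right, y up, looking along -z (the intrinsics and any distortion apply to the point x, -y, -z); pixel columns grow to the right and rows downward; lengths in m; the calibration is good to about 2 mm. A picture is of the moment at which its call begins.
- env.hand_in(): hands the job in, once; it reports no verdict.
The state is a dict: "clock": time; "joints": joint angles; "qd": joint speeds; "tau": joint torques, N m; "ee_pos": TCP position; "orientation": TCP orientation; "ft_force": force on the tool from outside, world axes, zero at the start; "ft_torque": the same for the moment, N m; "opening": finger opening in m.
Only numpy, scipy, OpenCV 4.12 (cv2) and the standard library are available. Lean on these libraries where they do the work, as an engineer would, in place of code of your own. Each camera call takes 0.05 s, during which the arm holds its last target. There are 200 camera calls.

### The job

Lift the round ink-pot carrier out of the steel tray by its bridge handle and fit it onto the stand: lower it over the centre spigot until it rests lightly on the three studs, turn it until the studs find its holes, and slide it down fully home, flat on the stand, then let go. Keep it level, never force it or wedge it against the studs (a light hand, always under 35 N), and leave the bottles and the cup where they are.

Things in the scene. Friction and masses are not known exactly. Their poses are not given: they have to be found in the camera images.
- carrier: Ink-pot carrier, loose, 0.2 to 0.42 kg: round white plate 120 mm in diameter (blue rim bead to 124 mm), 8 mm thick, six closed colour pots to 23 mm high near its edge. Origin: centre of its underside, z up. Through-holes: centre bore 20.5 mm; three stud holes 11 mm on a 32 mm radius at 0, 120 and 240 degrees from its +x (any of the three turns fits).
- carrier_handle (a point): Grip point: centre of the blue bridge-handle bar, 66 mm above the carrier's origin, axes as the carrier's. The bar runs along y, 110 mm long, 14 mm wide (x, the way to grip it), 18 mm high, on two 9 mm posts at y = +48 and -48 mm; free beneath.
- tray: Fixed stainless tray 150 x 190 mm, 14 mm high, floor 3 mm thick, origin at the centre of its underside; the carrier starts lying flat on its floor.
- stand: Fixed stand: black rubber foot 140 x 140 mm, grey round housing, black rubber-faced stud ring 116 mm across on top; red index block on its +x side. Origin: centre of the underside, z up. Its three brass studs are 120 degrees apart; the ring is clamped, unmeasured, so that one stud lies 5 to 30 degrees anticlockwise (from above) of the stand's +x: the true angle must be seen or felt.
- stand_seat (a point): Centre of the seat (flat, slightly soft ring top), 40 mm above the stand's origin; the carrier's origin lies here when home. Above the seat: centre spigot 18 mm thick, 29 mm high, round-nosed; studs 8 mm thick, 14 mm high, round-nosed, on a 32 mm radius. Unmatched, the carrier rests on the stud tops, 14 mm above the seat; matched within about 2.5 degrees, it slides down.
- ink_bottle: Bystander: loose white ink bottle with black cap, 36 mm in diameter, 100 mm high, origin at the centre of its underside.
- cup: Bystander: loose clear cup, 68 mm across, 75 mm high, origin at the centre of its underside.
- pump_bottle: Bystander: loose blue pump bottle with white pump head, 66 mm in diameter, 169 mm high, origin at the centre of its underside.
Mind the look-alikes: they are no part of the job. There is more than one size of the tray; the job needs the largest.

How it is judged (in metres and radians):
On the way, in this order (a step that is already met when the one before it is completed fails the run):
1. the carrier is lifted clear of the tray (underside over 40 mm above the tray's underside) (z of carrier in the frame of tray above 0.04 m), for 0.1 s.
2. the carrier is threaded over the spigot, centred within 4 mm of the stand's centre, its underside less than 25 mm above the seat (horizontal distance between carrier and stand_seat below 0.004 m and z of carrier in the frame of stand_seat below 0.025 m).
At the end, for the whole second after the job is handed in: The carrier lies fully home on the stand: underside within 2 mm of the seat, centred within 3 mm, tilted under 0.04 rad (2.3 degrees), at rest and let go (z of carrier in the frame of stand_seat between -0.004 and 0.002 m and horizontal distance between carrier and stand_seat below 0.003 m and angle between carrier's own z axis and vertical below 0.04 rad and linear speed of carrier below 0.01 m/s and angular speed of carrier below 0.1 rad/s and contact force between carrier and the fingers below 0.1 N); the robot touches nothing.
It fails at once if the carrier is forced against the stand (over 35 N) (contact force between carrier and stand above 35 N).
It fails at once if the carrier is tipped more than 0.4 rad (23 degrees) (angle between carrier's own z axis and vertical above 0.4 rad).
It fails at once if the ink bottle is moved more than 20 mm (distance of ink_bottle from where it was at the start of the episode above 0.02 m).
It fails at once if the cup is moved more than 20 mm (distance of cup from where it was at the start of the episode above 0.02 m).
It fails at once if the pump bottle is moved more than 20 mm (distance of pump_bottle from where it was at the start of the episode above 0.02 m).
It also fails if it takes over 64 s, if anything falls off the work surface, if the arm or the gripper's body presses on something with over 40 N, if the wrist force passes 120 N, or if a joint passes its speed limit or range.

## Working session

There is one attempt and no reset: what is moved stays moved. The work goes in short steps, Python scripts to look and compute and a shell command to move; the robot and the scene stay as the last step left them, time stands still between calls to the robot, and variables do not carry over. Pictures are saved under pics/ and viewed, about 8 in all and at most 12, crops included, and the job is handed in when it is done.

```bash
mkdir -p pics
cat > h.py <<'E'
import numpy as np, cv2
from workcell import env
def snap(n):
    s=env.snapshot(n); return s
def world(s,mask=None):
    z=s["z_map"];K=s["camera_matrix"];h,w=z.shape
    v,u=np.mgrid[:h,:w]
    c=np.stack([(u-K[0,2])/K[0,0]*z,-(v-K[1,2])/K[1,1]*z,-z,np.ones_like(z)],-1)
    return (c@np.linalg.inv(s["camera_from_world"]).T)[...,:3]
E
python3 - <<'E'
from h import *
for n in("top","side"):
    s=snap(n); cv2.imwrite(f"pics/{n}0.png",s["frame"]); np.savez(f"{n}0.npz",**s)
    print(n,np.linalg.inv(s["camera_from_world"])[:3].round(3).tolist(), s["camera_matrix"].round(1).tolist())
o=env.get_obs();print({k:np.round(o[k],3).tolist() for k in o})
E
```

```text
top [[-0.001, 0.992, -0.129, 0.315], [-1.0, -0.003, -0.014, -0.014], [-0.015, 0.129, 0.992, 1.461]] [[474.1, 0.0, 254.6], [0.0, 474.1, 188.8], [0.0, 0.0, 1.0]]
side [[-0.975, 0.179, -0.132, 0.327], [-0.223, -0.769, 0.599, 0.727], [0.006, 0.613, 0.79, 1.009]] [[444.8, 0.0, 247.6], [0.0, 444.8, 195.5], [0.0, 0.0, 1.0]]
{'clock': 0.1, 'joints': [-75.539, 20.26, 93.624, -0.0, 66.189, -0.138], 'qd': [0.046, -0.077, -0.083, -0.006, -0.01, 0.062], 'tau': [0.0, -60.636, -34.282, 0.0, 0.004, -0.0], 'ee_pos': [0.157, -0.604, 0.231], 'orientation': [[0.968, 0.252, -0.0], [0.252, -0.968, 0.001], [-0.0, -0.001, -1.0]], 'ft_force': [0.303, -0.215, 0.879], 'ft_torque': [-0.019, 0.001, -0.026], 'opening': 0.085}
```

View pics/top0.png

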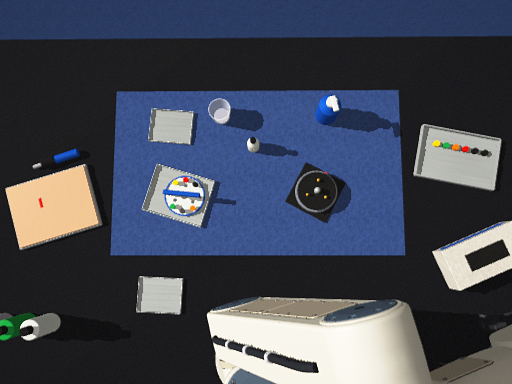

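View pics/side0.png

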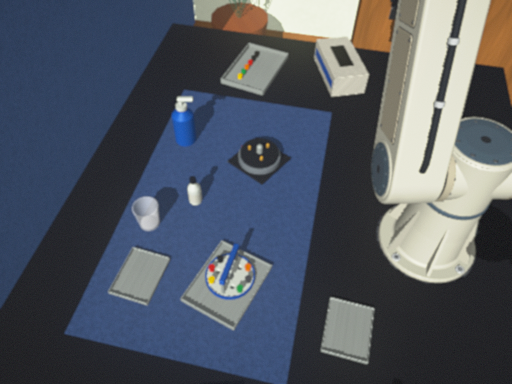

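Top view: the candidates are the large tray with the carrier at (180,195), small empty trays at (172,126) and (160,295), and an off-mat tray with pots at (458,157). The target is the round white plate with the blue bar at (185,195). The stand is at (317,190). Now a close crop and measurements.

Run:
```python
from h import *
s=np.load("top0.npz");W=world(s);f=s["frame"];t=f
a=cv2.resize(f[160:230,140:220],None,fx=5,fy=5,interpolation=cv2.INTER_CUBIC)
b=cv2.resize(f[155:225,277:357],None,fx=5,fy=5,interpolation=cv2.INTER_CUBIC)
cv2.imwrite("pics/crop0.png",np.hstack([a,b]))
hsv=cv2.cvtColor(f,cv2.COLOR_BGR2HSV).astype(int)
def sub(m,x0,x1,y0,y1):
    q=np.zeros_like(m);q[y0:y1,x0:x1]=m[y0:y1,x0:x1];return q
bar=sub((W[...,2]>.055)&(W[...,2]<.11),140,220,160,230)
P=W[bar];print("bar",len(P),P.mean(0),P[:,2].max()); 
(c,sz,an)=cv2.minAreaRect((P[:,:2]*1000).astype(np.float32));print(c,sz,an)
u,sv,vt=np.linalg.svd(P[:,:2]-P[:,:2].mean(0),full_matrices=False);print("bar dir",vt[0],np.degrees(np.arctan2(vt[0][1],vt[0][0])))
K=s["camera_matrix"];C=np.linalg.inv(s["camera_from_world"])
def ray(u,v,z):
    d=C[:3,:3]@np.array([(u-K[0,2])/K[0,0],-(v-K[1,2])/K[1,1],-1]);o=C[:3,3];return o+d*(z-o[2])/d[2]
# plate rim
for nm,(x0,x1,y0,y1) in {"tray":(135,222,160,232),"stand":(277,357,155,225)}.items():
    R=W[y0:y1,x0:x1];print(nm,np.histogram(R[...,2],bins=np.arange(0,.13,.005))[0])
# stand: studs
br=sub((hsv[...,1]>110)&(hsv[...,0]>8)&(hsv[...,0]<32)&(hsv[...,2]>90),277,357,155,225)
n,l,st,ce=cv2.connectedComponentsWithStats(br.astype(np.uint8))
for i in range(1,n):print("stud",st[i,4],ce[i].round(1),ray(*ce[i],.090).round(4),W[l==i][:,2].max().round(3))
rd=sub((hsv[...,1]>130)&((hsv[...,0]<6)|(hsv[...,0]>172))&(hsv[...,2]>60),277,357,155,225)
v,u=np.nonzero(rd);print("red",len(u),u.mean() if len(u) else 0,v.mean() if len(u) else 0)
top=sub((W[...,2]>.03)&(W[...,2]<.075),277,357,155,225);P=W[top]
print("housing",P.mean(0),cv2.minEnclosingCircle((P[:,:2]*1000).astype(np.float32)))
for nm,(x0,x1,y0,y1,z0) in {"ink":(243,262,133,155,.05),"cup":(205,233,95,126,.05),"pump":(312,343,92,126,.06)}.items():
    R=W[y0:y1,x0:x1].reshape(-1,3);R=R[R[:,2]>z0];print(nm,R.mean(0).round(3),R.max(0).round(3))
```

```text
bar 190 [0.4842215  0.22420231 0.07733457] 0.0849422195341838
(484.6852722167969, 223.79808044433594) (110.11957550048828, 14.354220390319824) 84.6111068725586
bar dir [-0.09783288 -0.99520286] -95.61439177339527
tray [2570 1037  634  230   53   91   22    0    0    0    0    0    2    4
   29  118   37    0    0    0    0    0    0    0    0]
stand [1984  726  183   17   22  100  139  459  541   78   15    5    8   14
    5    0    0    0    0    0    0    0    0    0    0]
stud 10 [317.8 179.5] [ 0.5204 -0.1785  0.09  ] 0.054
stud 7 [306.7 194. ] [ 0.4778 -0.1455  0.09  ] 0.055
stud 9 [324.9 196.7] [ 0.4699 -0.1981  0.09  ] 0.056
red 5 325.8 172.6
housing [ 0.49445488 -0.17824811  0.04053969] ((495.4082946777344, -178.51588439941406), 63.438987731933594)
ink [0.635 0.012 0.077] [0.655 0.029 0.106]
cup [0.738 0.113 0.093] [0.774 0.147 1.461]
pump [ 0.726 -0.208  0.134] [ 0.772 -0.014  1.461]
```

View pics/crop0.png

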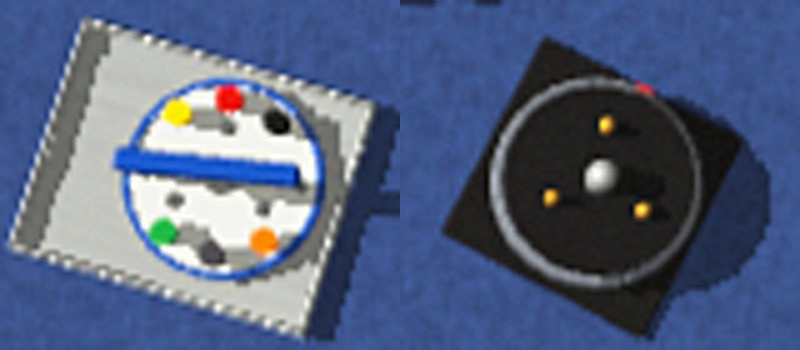

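The crop confirms the choice: the carrier plate has its blue bar across it at (205,165), and one hole lies above the bar at (230,128), so carrier +x is at about -5.6°. On the stand, the studs are at (606,125), (550,197) and (642,210), and the red index is at (645,88). Next I'll fit the studs and rotate the tool by about 70°.

```bash
cat >> h.py <<'E'
def ray(s,u,v,z):
    K=s["camera_matrix"];C=np.linalg.inv(s["camera_from_world"])
    d=C[:3,:3]@np.array([(u-K[0,2])/K[0,0],-(v-K[1,2])/K[1,1],-1]);o=C[:3,3];return o+d*(z-o[2])/d[2]
def studs(s,box,zz=.051):
    x0,x1,y0,y1=box;f=s["frame"].astype(float);w=np.clip(f[...,2]-f[...,0]-40,0,None)
    hsv=cv2.cvtColor(s["frame"],cv2.COLOR_BGR2HSV);w[(hsv[...,0]<9)|(hsv[...,0]>35)]=0
    q=np.zeros_like(w);q[y0:y1,x0:x1]=w[y0:y1,x0:x1]
    n,l,st,ce=cv2.connectedComponentsWithStats((q>0).astype(np.uint8))
    idx=sorted(range(1,n),key=lambda i:-q[l==i].sum())[:3];P=[]
    for i in idx:
        v,u=np.nonzero(l==i);k=q[v,u];P.append(ray(s,(u*k).sum()/k.sum(),(v*k).sum()/k.sum(),zz)[:2])
    P=np.array(P);c=P.mean(0);d=P-c
    return c,np.linalg.norm(d,axis=1),np.degrees(np.arctan2(d[:,1],d[:,0]))
E
python3 - <<'E'
from h import *
for n,b in(("top",(277,357,155,225)),("side",(232,290,132,180))):
    s=np.load(n+"0.npz");s=dict(s);print(n,studs(s,b))
s=dict(np.load("side0.npz"));W=world(s)
R=W[230:310,190:270].reshape(-1,3);P=R[(R[:,2]>.057)&(R[:,2]<.11)];print(len(P),cv2.minAreaRect((P[:,:2]*1000).astype(np.float32)),P[:,2].max())
R=W[125:185,230:290].reshape(-1,3);P=R[(R[:,2]>.032)&(R[:,2]<.048)];print(cv2.minEnclosingCircle((P[:,:2]*1000).astype(np.float32)))
E
python3 -m inch '[{"travel":[0,0,0],"delta_rot":[0,0,-0.174]},{"travel":[0,0,0],"delta_rot":[0,0,-0.174]},{"travel":[0,0,0],"delta_rot":[0,0,-0.174]},{"travel":[0,0,0],"delta_rot":[0,0,-0.174]},{"travel":[0,0,0],"delta_rot":[0,0,-0.174]},{"travel":[0,0,0],"delta_rot":[0,0,-0.174]},{"travel":[0,0,0],"delta_rot":[0,0,-0.174]}]' 1
```

```text
top (array([ 0.49450277, -0.17827226]), array([0.03189453, 0.03206962, 0.03159274]), array([-128.8313776 ,   -8.02683174,  111.84700249]))
side (array([ 0.49267907, -0.17484961]), array([0.03204735, 0.03225075, 0.03180607]), array([ 111.45581209, -127.83860688,   -7.87295911]))
292 ((482.5248718261719, 225.3118438720703), (110.30074310302734, 14.580891609191895), 84.80876922607422) 0.08081239049285882
((492.497802734375, -177.8690948486328), 63.64652633666992)
clock: 0.98
ee_pos: [0.1569, -0.6024, 0.2275]
orientation: [[0.059, 0.998, -0.002], [0.998, -0.059, 0.007], [0.007, -0.002, -1.0]]
ft_force: [-0.3, 0.6, -0.2]
opening: 0.0854
```

```bash
python3 -m inch '[{"travel":[50,16,0],"delta_rot":[0,0,0.03]},{"travel":[53,17,0],"delta_rot":[0,0,0]},{"travel":[53,17,0],"delta_rot":[0,0,0]},{"travel":[53,17,0],"delta_rot":[0,0,0]},{"travel":[53,17,0],"delta_rot":[0,0,0]},{"travel":[53,17,0],"delta_rot":[0,0,0]},{"travel":[53,17,0],"delta_rot":[0,0,0]},{"travel":[53,17,0],"delta_rot":[0,0,0]},{"travel":[53,17,0],"delta_rot":[0,0,0]},{"travel":[53,17,0],"delta_rot":[0,0,0]}]'
cat >> h.py <<'E'
def go(x,y,z,yaw):  # yaw of tool x, deg
    o=env.get_obs();R=np.array(o["orientation"]);p=np.array(o["ee_pos"])
    c,s=np.cos(np.radians(yaw)),np.sin(np.radians(yaw))
    T=np.array([[c,s,0],[s,-c,0],[0,0,-1]])
    print("p",p.round(4),"yaw",np.degrees(np.arctan2(R[1,0],R[0,0])).round(2),"tilt",np.degrees(np.arccos(-R[2,2])).round(2),"F",np.round(o["ft_force"],2),"open",round(o["opening"],4),"t",o["clock"])
    print("travel mm",(R.T@(np.array([x,y,z])-p)*1000).round(1),"rot",cv2.Rodrigues(R.T@T)[0].ravel().round(4))
E
python3 -c "from h import *; go(.484,.2245,.15,84.7)"
```

```text
clock: 2.22
ee_pos: [0.3737, -0.0787, 0.2291]
orientation: [[0.094, 0.996, -0.0], [0.996, -0.094, 0.008], [0.008, -0.001, -1.0]]
ft_force: [0.8, -0.7, 0.3]
opening: 0.0854
p [ 0.3737 -0.0787  0.2291] yaw 84.6 tilt 0.46 F [ 0.84 -0.69  0.31] open 0.0854 t 2.225
travel mm [311.6  81.3  81.5] rot [-0.0009 -0.0079 -0.0018]
```

```bash
python3 -m inch '[{"travel":[52,14,12],"delta_rot":[0,-0.004,0]},{"travel":[52,14,12],"delta_rot":[0,-0.004,0]},{"travel":[52,14,12],"delta_rot":[0,0,0]},{"travel":[52,14,12],"delta_rot":[0,0,0]},{"travel":[52,14,12],"delta_rot":[0,0,0]},{"travel":[30,8,12],"delta_rot":[0,0,0]},{"travel":[0,0,0],"delta_rot":[0,0,0]}]'
python3 -c "from h import *; go(.484,.2245,.11,84.7)"
```

```text
clock: 3.1
ee_pos: [0.4813, 0.2165, 0.1551]
orientation: [[0.088, 0.996, 0.002], [0.996, -0.088, -0.001], [-0.001, 0.002, -1.0]]
ft_force: [-0.0, 0.2, 0.1]
opening: 0.0853
p [0.4813 0.2165 0.1551] yaw 84.94 tilt 0.13 F [-0.02  0.23  0.12] open 0.0853 t 3.1
travel mm [ 8.2  1.9 45.1] rot [0.002  0.0011 0.0042]
```

```bash
python3 -m inch '[{"travel":[8,2,30],"delta_rot":[0,0,0.004]},{"travel":[0,0,30],"delta_rot":[0,0,0]},{"travel":[0,0,25],"delta_rot":[0,0,0]},{"travel":[0,0,15],"delta_rot":[0,0,0]},{"travel":[0,0,0],"delta_rot":[0,0,0]}]'
python3 - <<'E'
from h import *
go(.484,.2245,.05,84.7)
s=snap("side");cv2.imwrite("pics/s1.png",cv2.resize(s["frame"][200:320,160:300],None,fx=5,fy=5,interpolation=cv2.INTER_CUBIC))
E
```

```text
clock: 3.72
ee_pos: [0.4835, 0.221, 0.0539]
orientation: [[0.093, 0.996, 0.002], [0.996, -0.093, -0.002], [-0.002, 0.002, -1.0]]
ft_force: [0.4, 0.8, -0.2]
opening: 0.0856
p [0.4835 0.221  0.0539] yaw 84.66 tilt 0.16 F [ 0.42  0.78 -0.23] open 0.0856 t 3.725
travel mm [3.5 0.2 3.9] rot [ 0.002   0.002  -0.0007]
```

View pics/s1.png

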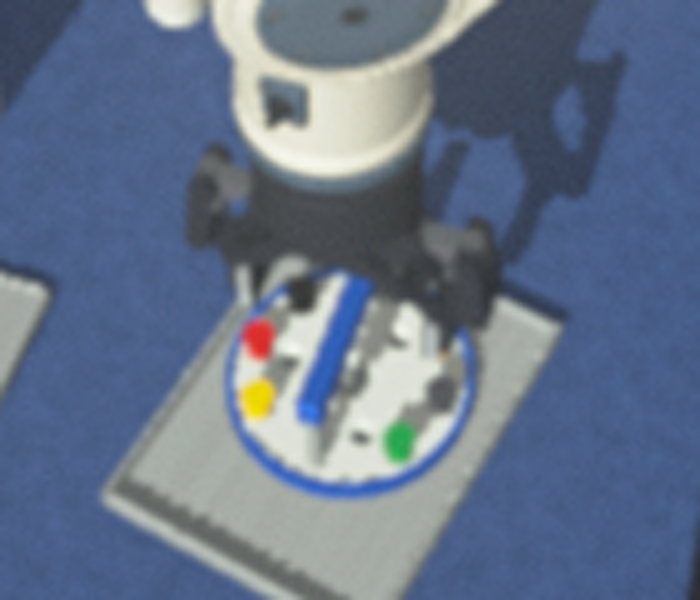

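The bar at (335,345) runs between the open fingers at (245,270) and (435,310). Closing on it now.

```bash
python3 -m inch '[{"travel":[3,0,4],"delta_rot":[0,0,0]},{"travel":[0,0,0],"delta_rot":[0,0,0]}]'
python3 -m inch '[{"travel":[0,0,0],"delta_rot":[0,0,0]},{"travel":[0,0,0],"delta_rot":[0,0,0]},{"travel":[0,0,0],"delta_rot":[0,0,0]},{"travel":[0,0,0],"delta_rot":[0,0,0]},{"travel":[0,0,0],"delta_rot":[0,0,0]},{"travel":[0,0,0],"delta_rot":[0,0,0]},{"travel":[0,0,0],"delta_rot":[0,0,0]},{"travel":[0,0,0],"delta_rot":[0,0,0]}]' -1
python3 -c "from h import *; go(.484,.2245,.16,84.7)"
```

```text
clock: 4.03
ee_pos: [0.4854, 0.2247, 0.052]
orientation: [[0.093, 0.996, 0.005], [0.996, -0.093, -0.001], [-0.0, 0.005, -1.0]]
ft_force: [-0.5, -0.8, 0.3]
opening: 0.0851
clock: 5.03
ee_pos: [0.4856, 0.2251, 0.0532]
orientation: [[0.093, 0.996, 0.006], [0.996, -0.093, -0.0], [0.001, 0.006, -1.0]]
ft_force: [-0.1, 0.6, 1.6]
opening: 0.0128
p [0.4856 0.2251 0.0532] yaw 84.65 tilt 0.35 F [-0.05  0.57  1.57] open 0.0128 t 5.025
travel mm [  -0.7   -0.9 -106.8] rot [ 0.006  -0.0005 -0.0008]
```

```bash
python3 -m inch '[{"travel":[0,0,-10],"delta_rot":[0.005,0,0]},{"travel":[0,0,-20],"delta_rot":[0,0,0]},{"travel":[0,0,-25],"delta_rot":[0,0,0]},{"travel":[0,0,-25],"delta_rot":[0,0,0]},{"travel":[0,0,-25],"delta_rot":[0,0,0]},{"travel":[0,0,-10],"delta_rot":[0,0,0]},{"travel":[0,0,0],"delta_rot":[0,0,0]}]'
python3 -c "from h import *; go(.494,-.177,.16,82)"
```

```text
clock: 5.9
ee_pos: [0.4833, 0.2238, 0.1715]
orientation: [[0.093, 0.996, -0.005], [0.996, -0.093, -0.002], [-0.002, -0.005, -1.0]]
ft_force: [-0.0, -0.1, -4.5]
opening: 0.013
p [0.4833 0.2238 0.1715] yaw 84.66 tilt 0.29 F [-0.02 -0.06 -4.47] open 0.013 t 5.9
travel mm [-398.1   48.1   12.1] rot [-0.0046  0.0022  0.0464]
```

```bash
python3 -m inch '[{"travel":[-25,3,0],"delta_rot":[-0.005,0,0]},{"travel":[-45,5.5,0],"delta_rot":[0,0,0.01]},{"travel":[-48,6,0],"delta_rot":[0,0,0.01]},{"travel":[-48,6,0],"delta_rot":[0,0,0.01]},{"travel":[-48,6,0],"delta_rot":[0,0,0.01]},{"travel":[-48,6,0],"delta_rot":[0,0,0]},{"travel":[-48,6,0],"delta_rot":[0,0,0]},{"travel":[-40,5,0],"delta_rot":[0,0,0]},{"travel":[-20,2,0],"delta_rot":[0,0,0]},{"travel":[0,0,0],"delta_rot":[0,0,0]}]'
python3 -c "from h import *; go(.494,-.177,.16,82)"
```

```text
clock: 7.15
ee_pos: [0.4789, -0.1598, 0.1616]
orientation: [[0.132, 0.991, -0.014], [0.991, -0.132, -0.001], [-0.003, -0.014, -1.0]]
ft_force: [-0.4, 0.9, -4.9]
opening: 0.013
p [ 0.4789 -0.1598  0.1616] yaw 82.4 tilt 0.83 F [-0.4   0.91 -4.9 ] open 0.013 t 7.15
travel mm [-15.   17.3   1.4] rot [-0.0142  0.0028  0.0069]
```

```bash
python3 -m inch '[{"travel":[-10,11,0],"delta_rot":[-0.014,0.003,0.005]},{"travel":[-4,5,0],"delta_rot":[0,0,0]},{"travel":[0,0,0],"delta_rot":[0,0,0]}]'
python3 - <<'E'
from h import *
go(.494,-.177,.16,82)
for n in("top","side"):
    s=snap(n);np.savez(n+"1.npz",**s);cv2.imwrite(f"pics/{n}2.png",s["frame"])
t=cv2.imread("pics/top2.png")[130:250,240:390];d=cv2.imread("pics/side2.png")[80:200,190:340]
cv2.imwrite("pics/c2.png",np.hstack([cv2.resize(i,(400,320),interpolation=cv2.INTER_CUBIC) for i in(t,d)]))
go(.494,-.177,.16,82)
E
```

```text
clock: 7.52
ee_pos: [0.4935, -0.1752, 0.1601]
orientation: [[0.136, 0.991, -0.001], [0.991, -0.136, 0.001], [0.001, -0.001, -1.0]]
ft_force: [-0.5, 0.2, -4.1]
opening: 0.0131
p [ 0.4935 -0.1752  0.1601] yaw 82.16 tilt 0.1 F [-0.54  0.24 -4.14] open 0.0131 t 7.525
travel mm [-1.7  0.8  0.1] rot [-0.0012 -0.0013  0.0028]
p [ 0.4931 -0.1749  0.1601] yaw 82.17 tilt 0.12 F [ 0.79  0.17 -3.67] open 0.0132 t 7.625
travel mm [-1.9  1.2  0.1] rot [-0.0015 -0.0014  0.0029]
```

View pics/c2.png

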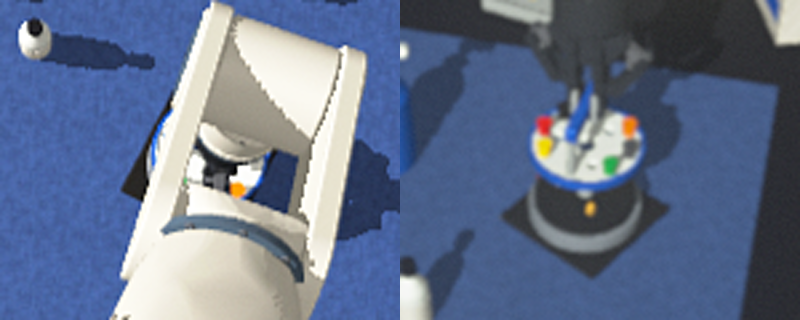

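The side view shows the carrier level at (585,150), held above the stand at (585,215), with one stud visible at (590,208). I'll measure the offset by fitting the rim.

Run:
```python
from h import *
from scipy.optimize import least_squares
def cfit(P,r=None):
    f=lambda q:np.hypot(P[:,0]-q[0],P[:,1]-q[1])-(r or q[2])
    q=least_squares(f,[*P.mean(0),.062],loss="soft_l1",f_scale=.001);return q.x.round(4),np.abs(q.fun).mean().round(4),len(P)
s=dict(np.load("side1.npz"));W=world(s);f=s["frame"];hsv=cv2.cvtColor(f,cv2.COLOR_BGR2HSV)
box=np.zeros(f.shape[:2],bool);box[115:158,235:292]=1
m=(hsv[...,1]>150)&(f[...,0]>95)&(hsv[...,0]>100)&(hsv[...,0]<125)&box&(W[...,2]>.1)&(W[...,2]<.130)
v,u=np.nonzero(m);print("rimz",np.percentile(W[m][:,2],[10,50,90]))
for z in(.115,.117,.119):
    P=np.array([ray(s,a,b,z)[:2] for a,b in zip(u,v)]);print(z,cfit(P),cfit(P,.061))
P=W[m];print("depth",cfit(P[:,:2]),cfit(P[:,:2],.061))
pl=(f.min(2)>130)&box&(W[...,2]>.11)&(W[...,2]<.13);Q=W[pl];print("plate z",np.median(Q[:,2]),len(Q));A=np.c_[Q[:,:2]-Q[:,:2].mean(0),np.ones(len(Q))]
print("slope",least_squares(lambda x:A@x-Q[:,2],[0,0,.12],loss="soft_l1",f_scale=.001).x)
# stand in both: outer outline of grey ring top
for n,b in(("top",(277,357,155,225)),("side",(230,292,130,182))):
    s0=dict(np.load(n+"0.npz"));W0=world(s0);f0=s0["frame"];h0=cv2.cvtColor(f0,cv2.COLOR_BGR2HSV)
    x0,x1,y0,y1=b;bb=np.zeros(f0.shape[:2],bool);bb[y0:y1,x0:x1]=1
    for nm,g in(("ring",(W0[...,2]>.033)&(W0[...,2]<.046)&bb),("spig",(W0[...,2]>.059)&(W0[...,2]<.085)&bb)):
        vv,uu=np.nonzero(g);P=np.array([ray(s0,a,c,.04 if nm=="ring" else .066)[:2] for a,c in zip(uu,vv)])
        hu=cv2.convexHull((P*1000).astype(np.float32))[:,0]/1000
        print(n,nm,len(P),"hull fit",cfit(hu),"mean",P.mean(0).round(4),W0[g][:,:2].mean(0).round(4))
```

```text
rimz [0.10966747 0.11463566 0.11809668]
0.115 (array([ 0.4933, -0.176 ,  0.062 ]), np.float64(0.0018), 105) (array([ 0.493 , -0.1747,  0.062 ]), np.float64(0.0019), 105)
0.117 (array([ 0.4929, -0.174 ,  0.0619]), np.float64(0.0018), 105) (array([ 0.4927, -0.1729,  0.062 ]), np.float64(0.0019), 105)
0.119 (array([ 0.4925, -0.172 ,  0.0618]), np.float64(0.0018), 105) (array([ 0.4923, -0.171 ,  0.062 ]), np.float64(0.0019), 105)
depth (array([ 0.4934, -0.1763,  0.0617]), np.float64(0.001), 105) (array([ 0.4933, -0.1754,  0.062 ]), np.float64(0.001), 105)
plate z 0.11666044028638162 538
slope [-0.00251811  0.01026262  0.11669723]
top ring 1091 hull fit (array([ 0.494 , -0.1785,  0.062 ]), np.float64(0.0009), 19) mean [ 0.4941 -0.1782] [ 0.4941 -0.1781]
top spig 30 hull fit (array([ 0.4949, -0.1786,  0.0085]), np.float64(0.0005), 10) mean [ 0.4946 -0.1785] [ 0.4946 -0.1785]
side ring 841 hull fit (array([ 0.4924, -0.1768,  0.059 ]), np.float64(0.0009), 31) mean [ 0.4924 -0.1744] [ 0.4926 -0.1755]
side spig 24 hull fit (array([ 0.4922, -0.1754,  0.0085]), np.float64(0.0012), 10) mean [ 0.4931 -0.1751] [ 0.4934 -0.1767]
```

```bash
python3 -m inch '[{"travel":[-2,1,10],"delta_rot":[-0.001,-0.001,0.003]},{"travel":[0,0,15],"delta_rot":[0,0,0]},{"travel":[0,0,8],"delta_rot":[0,0,0]},{"travel":[0,0,0],"delta_rot":[0,0,0]}]'
python3 -c "from h import *; go(.494,-.177,.124,82)"
```

```text
clock: 8.12
ee_pos: [0.493, -0.1762, 0.1242]
orientation: [[0.138, 0.99, -0.002], [0.99, -0.138, 0.001], [0.001, -0.002, -1.0]]
ft_force: [0.5, 0.3, -4.5]
opening: 0.0128
p [ 0.493  -0.1762  0.1242] yaw 82.04 tilt 0.12 F [ 0.52  0.28 -4.45] open 0.0128 t 8.125
travel mm [-0.7  1.1  0.1] rot [-0.0019 -0.0007  0.0007]
```

```bash
python3 -m inch '[{"travel":[-0.6,1,3],"delta_rot":[-0.002,0,0]},{"travel":[0,0,2],"delta_rot":[0,0,0]},{"travel":[0,0,2],"delta_rot":[0,0,0]},{"travel":[0,0,0],"delta_rot":[0,0,0]}]'
python3 -c "from h import *; go(.494,-.177,.115,82)"
python3 -m inch '[{"travel":[0,0,2],"delta_rot":[0,0,0]},{"travel":[0,0,2],"delta_rot":[0,0,0]},{"travel":[0,0,0],"delta_rot":[0,0,0]}]'
python3 -c "from h import *; go(.494,-.177,.11,82);print(env.get_obs()['ft_torque'])"
```

```text
clock: 8.62
ee_pos: [0.4945, -0.1771, 0.1172]
orientation: [[0.138, 0.99, 0.001], [0.99, -0.138, 0.0], [0.0, 0.001, -1.0]]
ft_force: [0.7, 0.3, -4.3]
opening: 0.0132
p [ 0.4945 -0.1771  0.1172] yaw 82.04 tilt 0.07 F [ 0.66  0.27 -4.26] open 0.0132 t 8.625
travel mm [ 0.  -0.5  2.2] rot [ 0.0012 -0.0005  0.0007]
clock: 9.0
ee_pos: [0.4946, -0.1772, 0.1132]
orientation: [[0.138, 0.99, 0.002], [0.99, -0.138, 0.0], [0.0, 0.002, -1.0]]
ft_force: [-0.3, 0.4, -4.3]
opening: 0.0129
p [ 0.4946 -0.1772  0.1132] yaw 82.04 tilt 0.1 F [-0.32  0.45 -4.27] open 0.0129 t 9.0
travel mm [ 0.1 -0.6  3.2] rot [ 0.0017 -0.0003  0.0007]
[-0.02129907  0.04959383  0.00891807]
```

```bash
python3 -m inch '[{"travel":[0,0,2],"delta_rot":[0,0,0]},{"travel":[0,0,2],"delta_rot":[0,0,0]},{"travel":[0,0,0],"delta_rot":[0,0,0]}]'
python3 -m inch '[{"travel":[0,0,1.5],"delta_rot":[0,0,0]},{"travel":[0,0,1.5],"delta_rot":[0,0,0]},{"travel":[0,0,0],"delta_rot":[0,0,0]}]'
python3 -c "from h import *; go(.494,-.177,.10,82);print(env.get_obs()['ft_torque'])"
```

```text
clock: 9.38
ee_pos: [0.4943, -0.1775, 0.1089]
orientation: [[0.138, 0.99, 0.001], [0.99, -0.138, -0.0], [-0.0, 0.001, -1.0]]
ft_force: [-0.4, -1.4, -3.6]
opening: 0.0128
clock: 9.75
ee_pos: [0.4943, -0.1776, 0.1057]
orientation: [[0.138, 0.99, 0.001], [0.99, -0.138, -0.0], [-0.0, 0.001, -1.0]]
ft_force: [-0.8, -0.8, -4.6]
opening: 0.013
p [ 0.4943 -0.1776  0.1057] yaw 82.06 tilt 0.07 F [-0.81 -0.76 -4.58] open 0.013 t 9.75
travel mm [ 0.5 -0.4  5.7] rot [0.0011 0.0003 0.001 ]
[-0.26828727  0.11152364 -0.01268093]
```

```bash
for i in 1 2; do python3 -m inch '[{"travel":[0,0,1],"delta_rot":[0,0,0]},{"travel":[0,0,1],"delta_rot":[0,0,0]},{"travel":[0,0,0],"delta_rot":[0,0,0]}]'; done
python3 -c "from h import *; go(.494,-.177,.09,82);print(env.get_obs()['ft_torque'])"
```

```text
clock: 10.12
ee_pos: [0.4943, -0.1776, 0.1036]
orientation: [[0.138, 0.99, 0.001], [0.99, -0.138, -0.0], [-0.0, 0.001, -1.0]]
ft_force: [-0.2, -1.1, -3.9]
opening: 0.0126
clock: 10.5
ee_pos: [0.4943, -0.1776, 0.1015]
orientation: [[0.138, 0.99, 0.001], [0.99, -0.138, -0.001], [-0.0, 0.001, -1.0]]
ft_force: [-0.8, -1.5, -4.5]
opening: 0.0132
p [ 0.4943 -0.1776  0.1015] yaw 82.06 tilt 0.07 F [-0.8  -1.51 -4.47] open 0.0132 t 10.5
travel mm [ 0.5 -0.4 11.5] rot [0.0012 0.0004 0.001 ]
[-0.26049306  0.14585228  0.02305018]
```

```bash
for i in 1 2 3; do python3 -m inch '[{"travel":[0,0,1],"delta_rot":[0,0,0]},{"travel":[0,0,1],"delta_rot":[0,0,0]},{"travel":[0,0,1],"delta_rot":[0,0,0]},{"travel":[0,0,0],"delta_rot":[0,0,0]}]'|egrep 'pos|force'; done
python3 -c "from h import *; go(.494,-.177,.09,82);print(env.get_obs()['ft_torque'])"
```

```text
ee_pos: [0.4943, -0.1776, 0.0982]
ft_force: [-1.4, -2.0, -3.5]
ee_pos: [0.4943, -0.1776, 0.095]
ft_force: [-0.7, -0.7, -4.6]
ee_pos: [0.4943, -0.1776, 0.0918]
ft_force: [-1.7, -1.4, -4.2]
p [ 0.4943 -0.1776  0.0918] yaw 82.06 tilt 0.07 F [-1.66 -1.38 -4.19] open 0.0129 t 12.0
travel mm [ 0.5 -0.4  1.8] rot [0.0011 0.0003 0.001 ]
[-0.28832     0.12931478  0.03803088]
```

The studs went straight into the holes at this angle. Now 0.5 mm steps down to seat contact.

```bash
for i in 1 2 3; do python3 -m inch '[{"travel":[0,0,0.6],"delta_rot":[0,0,0]},{"travel":[0,0,0],"delta_rot":[0,0,0]}]'|egrep 'pos|force'; done
python3 - <<'E'
from h import *
go(.494,-.177,.09,82);print(env.get_obs()['ft_torque'])
s=snap("side");cv2.imwrite("pics/s3.png",cv2.resize(s["frame"][90:200,200:320],None,fx=5,fy=5,interpolation=cv2.INTER_CUBIC))
W=world(s);f=s["frame"];Q=W[110:185,230:292].reshape(-1,3)[f[110:185,230:292].reshape(-1,3).min(1)>130];Q=Q[(Q[:,2]>.035)&(Q[:,2]<.07)];print(np.median(Q[:,2]),len(Q))
E
```

```text
ee_pos: [0.4943, -0.1776, 0.0912]
ft_force: [-0.9, -0.3, -3.9]
ee_pos: [0.4943, -0.1776, 0.0905]
ft_force: [-1.7, -1.8, -3.6]
ee_pos: [0.4942, -0.1777, 0.0902]
ft_force: [-0.9, -1.0, -3.2]
p [ 0.4942 -0.1777  0.0902] yaw 82.06 tilt 0.06 F [-0.9  -1.03 -3.23] open 0.0131 t 12.75
travel mm [ 0.7 -0.3  0.2] rot [0.001  0.0005 0.0011]
[-0.08188504  0.14835454  0.0169909 ]
0.047221968961813965 512
```

View pics/s3.png

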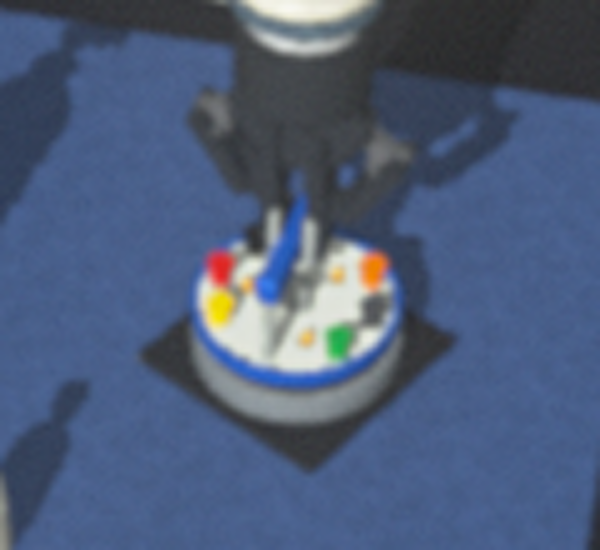

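All three studs at (305,338), (338,272) and (248,285) show through the holes, and the plate lies at the ring's height (plate top 47 mm). The load is just starting to ease, so I'll settle it and release.

```bash
for i in 1 2; do python3 -m inch '[{"travel":[0,0,0.5],"delta_rot":[0,0,0]},{"travel":[0,0,0],"delta_rot":[0,0,0]}]'|egrep 'pos|force'; done
```

```text
ee_pos: [0.4943, -0.1777, 0.0902]
ft_force: [-2.1, -1.1, -2.1]
ee_pos: [0.4942, -0.1777, 0.0902]
ft_force: [-2.4, -0.6, -0.5]
```

```bash
python3 -m inch '[{"travel":[0,0,0],"delta_rot":[0,0,0]},{"travel":[0,0,0],"delta_rot":[0,0,0]},{"travel":[0,0,0],"delta_rot":[0,0,0]},{"travel":[0,0,0],"delta_rot":[0,0,0]},{"travel":[0,0,0],"delta_rot":[0,0,0]},{"travel":[0,0,0],"delta_rot":[0,0,0]}]' 1
python3 -m inch '[{"travel":[0,0,-10],"delta_rot":[0,0,0]},{"travel":[0,0,-25],"delta_rot":[0,0,0]},{"travel":[0,0,-40],"delta_rot":[0,0,0]},{"travel":[0,0,-40],"delta_rot":[0,0,0]},{"travel":[0,0,-30],"delta_rot":[0,0,0]},{"travel":[0,0,0],"delta_rot":[0,0,0]}]'
python3 - <<'E'
from h import *
go(.494,-.177,.09,82)
s=snap("side");cv2.imwrite("pics/s4.png",cv2.resize(s["frame"][60:200,190:330],None,fx=4,fy=4,interpolation=cv2.INTER_CUBIC))
W=world(s);f=s["frame"];Q=W[110:185,230:292].reshape(-1,3)[f[110:185,230:292].reshape(-1,3).min(1)>130];Q=Q[(Q[:,2]>.035)&(Q[:,2]<.07)];print(np.median(Q[:,2]),len(Q))
A=np.c_[Q[:,:2]-Q[:,:2].mean(0),np.ones(len(Q))];print("plane",np.linalg.lstsq(A,Q[:,2],rcond=None)[0])
E
```

```text
clock: 14.05
ee_pos: [0.4959, -0.1778, 0.0905]
orientation: [[0.138, 0.99, 0.004], [0.99, -0.138, -0.001], [-0.0, 0.004, -1.0]]
ft_force: [0.0, -0.4, 0.2]
opening: 0.0856
clock: 14.8
ee_pos: [0.4953, -0.1776, 0.2431]
orientation: [[0.138, 0.99, 0.005], [0.99, -0.138, -0.001], [-0.001, 0.005, -1.0]]
ft_force: [0.4, -0.9, -0.4]
opening: 0.0854
p [ 0.4953 -0.1776  0.2431] yaw 82.04 tilt 0.32 F [ 0.35 -0.88 -0.42] open 0.0854 t 14.8
travel mm [  0.5  -2.2 153.1] rot [0.0055 0.0007 0.0007]
0.047376812502154864 539
plane [-0.01022088  0.02939815  0.04793498]
```

View pics/s4.png

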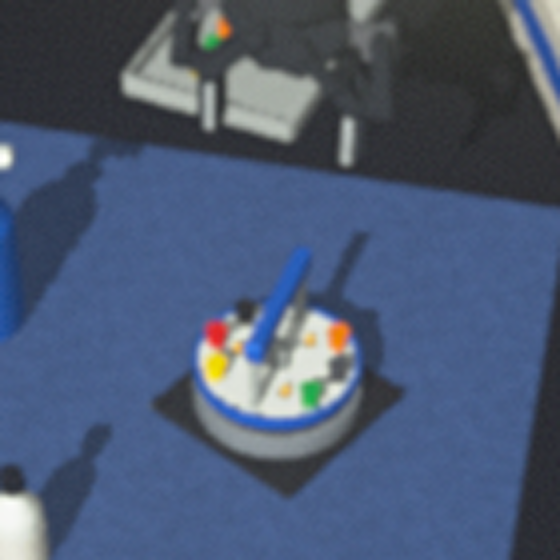

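The carrier sits flat on the stand at (277,365) with the studs through its holes, and the gripper is clear above it at (280,80). Handing in.

```bash
python3 -c "from h import *; print(env.hand_in())"
```

```text
the job is handed in; nothing more can be done
None
```

The carrier is on the stand and let go, and by my last checks it is fully home. I handed the job in at about 15 s of robot time, and no verdict was reported.

I gripped the carrier by its bridge handle and lifted it out of the large tray. I set it to the stud angle seen in both cameras (about -8.2° in the world frame). It then went over the spigot in small steps, and the studs entered their holes without the carrier first resting on them or needing a search turn.

- **Seating:** After release the plate top measured 47.4 mm, against 48 mm when home, and the studs show through the holes. On the way down the side force stayed at a few newtons. At the seat the vertical load eased to about zero, which means the stand had taken the carrier's weight.
- **Gripper:** It is open and about 150 mm above the release height.
- **Bystanders:** The bottles and cup were never near the path. I did not measure them again at the end.
- **Disagreements:** The two cameras differed by about 2 mm on the stand's position, so I aimed between them. The last plane fit over the plate's bright pixels gave a slope of about 0.03 (limit 0.04 rad). That fit was not robust and included pot and post pixels. A robust fit before lowering gave about 0.01, and the picture shows the plate flat.

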